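Unlock the dividing fixture and index the copper disc three clicks

ROBOT

A 7-joint arm with a two-finger parallel gripper is mounted at the origin on a cart in front of the work surface, level with it; the furniture and walls round the work are solid. World frame = base frame: x ahead of the robot, y to its left, z up, the work surface at z = 0. Lengths are in mm, angles in rad, forces in N, time in s.
With the tool pointing down it reaches from about 400 to 875 mm from the base axis. Payload 4.4 kg.
Tool frame: the origin (TCP) lies midway between the tips of the shut fingers; the grasp point (between the pads) lies ctrl.grip_depth behind it (ctrl.grip_depth is the distance from the TCP to the grasp point, in mm); z points along the fingers, y is the line along which they close (so a half turn about z gives the same grasp; the last joint's range is limited). The gripper opens to 85 mm and grips with 20 to 120 N. Pads are 22 mm wide; open, the fingers measure 114 mm over their backs; the gripper's body (76 mm by 85 mm) begins 54 mm behind the grasp point. The pads swing forward as they close: fully open they stand 13 mm farther back than shut.
Start: joints at [1.266, 0.628, 0.038, 1.517, -0.027, 0.996, -0.02], TCP at [153.776, -631.562, 231.313] pointing down, gripper open.
Joint ranges: [-3.06, 3.06], [-0.37, 2.12], [-1.25, 1.32], [0.18, 2.47], [-1.1, 4.24], [0.23, 1.98], [-2.94, 2.94]. Speed limits (rad/s): [2.57, 2.57, 3.14, 3.14, 3.14, 3.14, 3.14].

INTERFACE

Orientations are given as [roll, pitch, yaw] about the fixed x, y, z axes, in that order (R = Rz(yaw) Ry(pitch) Rx(roll)).
In Python, from cell import ctrl gives the robot as it stands.
- The arm moves only by the tool carry_out, never from a script. Its argument "deltas" is one flat list of numbers, 7 for each row, row after row: the turn, a rotation vector about the tool's x, y, z in degrees, then the shift along the tool's x, y, z in m, then the closure, from -1 (fully open) to 1 (shut). In form: [wx, wy, wz, dx, dy, dz, claw, wx, wy, wz, dx, dy, dz, claw, ...]. A call has 1 to 12 rows; each row shifts and turns the commanded pose from where the row before left it, along the tool's axes as they then stand; what a row does not reach is not made up. A row lasts 1/8 s, in which the tool goes at most 62.5 mm and 10.7 degrees, less where a joint would pass 70% of its speed; a pose out of reach is approached as far as the arm can. A call with a gripper value outside its range is refused whole. The fingers move at their own pace and stop on an object; the grip force is fixed at half the most. Time passes only in rows, so rows that do not move let the fingers close. It gives the time, the measured TCP pose, the force, the opening and the grip force at its end, in the units of the state.
- ctrl.read_state(): the state, without advancing time (a new reading comes with each control period).
- ctrl.get_image(name): name is "side" or "top" or "wrist"; returns the picture (400x640x3 uint8, red, green, blue); there is no depth.
- ctrl.calibration(name): a dict with "mtx" (3x3 intrinsics, pixels), "R" (3x3) and "t" (3): a world point X has camera coordinates R X + t. Camera axes: x right, y down, z forward; pixel columns grow to the right and rows downward; lengths in mm; the calibration is good to about 2 mm. A picture is of the moment at which its call begins: read the wrist's pose just before it. calibration takes no time and is no camera call; for the wrist camera it gives the pose at the moment of the call.
- ctrl.finish_job(): hands the job in; it is judged then, once.
The state is a dict: "clock": time; "qpos": joint angles; "qd": joint speeds; "tau": joint torques, N m; "eef_pos": TCP position; "tool_rot": TCP orientation; "force": force on the tool from outside, world axes, zero at the start; "torque": the same for the moment, N m; "width": finger opening in mm; "gripper_force": force on a finger pad.
Only numpy, scipy, OpenCV 4.12 (cv2) and the standard library are available. Lean on these libraries where they do the work, as an engineer would, in place of code of your own. Each camera call takes 0.05 s, during which the arm holds its last target. There are 200 camera calls.

TASK

The copper disc on the dividing fixture is ready for its next punch mark: take out the bayonet lock pin at the front (a quarter turn counter-clockwise to its stop, then lift it clear) and leave it in the wide shallow copper dish. Then turn the disc clockwise by the bar knob on its spindle, exactly three clicks on from where it was locked and without running on towards a fourth, and finish while still gripping the knob at that third stop, so that the disc cannot creep under the punch. Leave the other things on the bench where they are.

Things in the scene. Friction and masses are not known exactly. Their poses are not given: they have to be found in the camera images.
- dividing_fixture: Fixed grey dividing fixture: base plate 230 x 206 x 12 mm, on it a star-edged steel index plate (18 round lobes, 131 mm across) with a copper disc, top 36 mm over the bench, turning on an upright spindle. Origin on the spindle axis at bench height; x points from the lock housing across the spindle to the punch guide. Only the lock pin and the knob rise higher than 58 mm.
- lock_seat (a point): Top face of the lock housing at the front of the fixture, on the lock pin's axis: 60 mm from the spindle along the fixture's -x, 58 mm over the bench; axes as the fixture's. Its cover has a slot 11 x 27 mm, long along the fixture's y.
- guide_bush (a point): Mouth of the punch guide's bush, 44 mm from the spindle along the fixture's +x, 58 mm over the bench. The spring detent's housing stands 87 to 121 mm from the spindle, 60 degrees counter-clockwise from the guide, 40 mm high.
- lock_pin: Loose steel bayonet lock pin, 0.12 kg, 63 mm long; z up along it. Origin on its axis at the underside of its collar (31 mm across), which rests on the housing when home. Bar handle above: 40 mm along its x, 12 mm thick along y, 6 to 30 mm above the origin. Below: 8 mm shank, lugs 22 mm over both, parallel to the handle; 7 mm tip ends 33 mm below the origin between two lobes, which it blocks.
- pin_grip (a point): Middle of the lock pin's handle, 20 mm above the pin's origin; axes as the pin's. Locked: handle along the fixture's x. Turned counter-clockwise from above to its stop (90 to 100 degrees on), handle and lugs lie along the slot, the fixture's y; within 15 degrees of it the pin lifts out, clear after 35 mm. It turns freely, with 1.5 mm of play.
- index_grip (a point): Middle of the black bar knob on the spindle, 81 mm over the bench. The knob is one with the index plate and disc. Its bar is 48 mm long along the point's y axis, 14 mm thick along x, up to 92 mm over the bench, on a round skirt 33 mm across whose top is 68 mm over it. Where locked, its axes are the fixture's axes.
- index_plate (a joint): Angle of index plate, disc and knob, clockwise seen from above; 0 where locked. A spring roller clicks into a stop every 20 degrees: first 0.349 rad, second 0.698, third 1.047. Leaving a stop takes about 0.2 Nm; past half way the spring pulls the plate on into the next one.
- shallow_dish: Wide shallow open copper dish, 125 mm across, 31 mm high, floor about 2 mm thick and 70 mm across; 0.3 kg, loose. Origin at the centre of its underside. Stands left or right of the fixture.
- deep_bowl: Deeper, narrower copper bowl, 101 mm across, 41 mm high, on the other side of the fixture; a bystander. Origin at the centre of its underside.
- centre_punch: Steel centre punch, 10 x 110 mm, lying at the front left of the fixture; a bystander.
- brass_weight: Brass weight, 44 mm across, 55 mm high, behind and left of the fixture; a bystander.

How it is judged (in metres and radians):
On the way, in this order (a step that is already met when the one before it is completed fails the run):
1. the lock pin is turned to its release position while still home in its housing (angle between the x axis of lock_pin and the y axis of dividing_fixture, either way round below 0.32 rad and z of lock_pin in the frame of dividing_fixture below 0.066 m and horizontal distance between lock_pin and dividing_fixture below 0.068 m), for 0.05 s.
2. the lock pin is out of the housing, the plate still at its locked stop (z of lock_pin in the frame of dividing_fixture above 0.095 m and value of joint index_plate below 0.1 rad), for 0.1 s.
3. the lock pin lies released in the shallow dish, the plate still at its locked stop (horizontal distance between lock_pin and shallow_dish below 0.055 m and height (world z) of lock_pin below 0.055 m and contact force between lock_pin and the fingers below 0.05 N and linear speed of lock_pin below 0.05 m/s and value of joint index_plate below 0.1 rad), for 0.2 s.
At the end, for the whole second after the job is handed in: The index plate rests at its third stop clockwise (1.047 rad within 0.07), at rest, with the fingers gripping the bar knob with more than 2 N; the lock pin lies still and untouched in the shallow dish (its collar within 55 mm of the dish's centre and under 55 mm high), the dish level (value of joint index_plate between 0.977 and 1.117 rad and velocity of joint index_plate between -0.1 and 0.1 rad/s and contact force between the fingers and index_plate_c23 above 2 N and horizontal distance between lock_pin and shallow_dish below 0.055 m and height (world z) of lock_pin below 0.055 m and linear speed of lock_pin below 0.05 m/s and contact force between lock_pin and the fingers below 0.05 N and angle between shallow_dish's own z axis and vertical below 0.15 rad); the arm keeps its last pose, push and grip.
It fails at once if the plate is turned past the third stop, half way to the fourth (value of joint index_plate above 1.21 rad).
It fails at once if the plate is turned the wrong way off its locked stop (value of joint index_plate below -0.2 rad).
It fails at once if a bystander is shifted by more than 30 mm (distance of any of deep_bowl, centre_punch, brass_weight from where it was at the start of the episode above 0.03 m).
It also fails if it takes over 64 s, if anything falls off the work surface, if the arm or the gripper's body presses on something with over 40 N, if the wrist force passes 120 N, or if a joint passes its speed limit or range.

## Working session

There is one attempt and no reset: what is moved stays moved. The work goes in short steps, Python scripts to look and compute and a tool call to move; the robot and the scene stay as the last step left them, time stands still between calls to the robot, and variables do not carry over. Pictures are saved under pics/ and viewed, at most 10 in all, crops included, and the job is handed in when it is done.

Besides the shell and the picture viewer there is one more tool, called after ">>>" by a JSON object that holds its "method" and its "body". carry_out: Moves the arm, as the interface text tells. Its arguments: {"type":"object","properties":{"deltas":{"type":"array"}},"required":["deltas"]}

```bash
ls; mkdir -p pics; python3 - <<'E'
from cell import ctrl
import cv2,numpy as np
s=ctrl.read_state();print({k:np.round(v,3).tolist() for k,v in s.items()},ctrl.grip_depth)
for n in("side","top"):
    im=ctrl.get_image(n);cv2.imwrite(f"pics/{n}0.png",im[:,:,::-1])
    c=ctrl.calibration(n);print(n,np.round(c["mtx"],1).tolist(),np.round(c["R"],3).tolist(),np.round(c["t"],1).tolist())
E
```

```text
pics
{'clock': 0.0, 'qpos': [1.266, 0.629, 0.038, 1.518, -0.027, 0.996, -0.02], 'qd': [0.0, -0.0, 0.0, -0.002, 0.001, -0.001, -0.0], 'tau': [-0.0, -56.34, 1.226, -19.344, 0.011, 0.01, -0.0], 'eef_pos': [153.629, -630.939, 230.405], 'tool_rot': [-3.14, -0.0, 0.239], 'force': [-0.401, -0.563, -0.017], 'torque': [-0.025, 0.037, 0.01], 'gripper_force': 0.0, 'width': 85.143} 18.700000000000003
side [[458.0, 0.0, 321.9], [0.0, 458.0, 203.7], [0.0, 0.0, 1.0]] [[-0.997, -0.068, -0.022], [-0.014, 0.479, -0.877], [0.07, -0.875, -0.479]] [515.2, 42.5, 1093.1]
top [[384.9, 0.0, 312.4], [0.0, 384.9, 189.0], [0.0, 0.0, 1.0]] [[-0.079, -0.997, 0.001], [-0.972, 0.076, -0.221], [0.22, -0.018, -0.975]] [106.9, 509.1, 817.2]
```

View pics/side0.png

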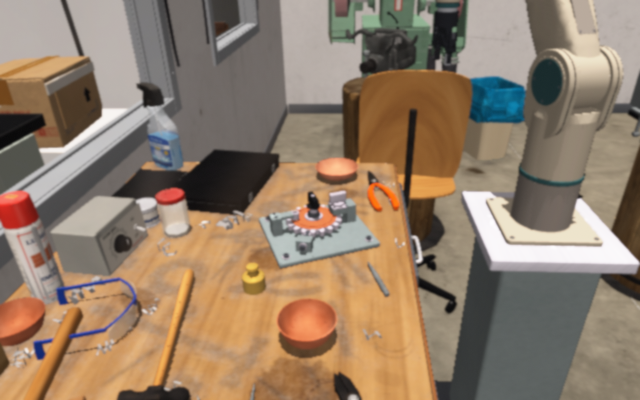

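View pics/top0.png

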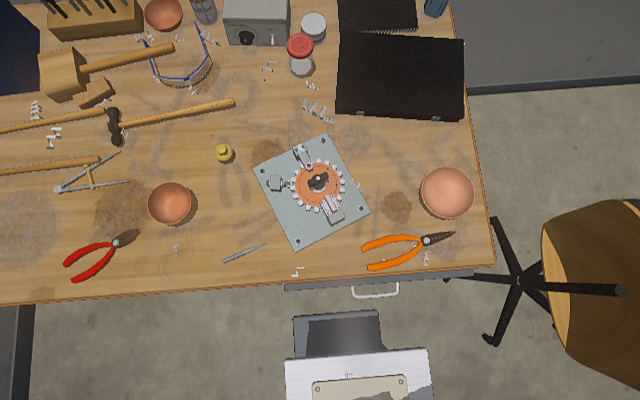

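The side view shows the fixture at about (315,225). The top view shows the knob at (318,182), the lock pin near (333,207) and the guide at (302,155). The wide shallow dish is on the right at (447,192), and the deep bowl is on the left at (169,204).

```bash
cat > h.py <<'E'
from cell import ctrl
import cv2,numpy as np
from scipy.spatial.transform import Rotation as Ro
def ray(c,px):
    d=c["R"].T@np.linalg.inv(c["mtx"])@np.r_[px,1.]; return -c["R"].T@c["t"],d/np.linalg.norm(d)
def plane(c,px,z):
    o,d=ray(c,px); return o+d*(z-o[2])/d[2]
def tri(c1,p1,c2,p2):
    o1,d1=ray(c1,p1);o2,d2=ray(c2,p2)
    a=np.linalg.lstsq(np.c_[d1,-d2],o2-o1,rcond=None)[0]
    q1=o1+a[0]*d1;q2=o2+a[1]*d2; return (q1+q2)/2,np.linalg.norm(q1-q2)
def proj(c,X):
    p=c["mtx"]@(c["R"]@np.asarray(X,float)+c["t"]); return p[:2]/p[2]
def st():
    s=ctrl.read_state();print({k:np.round(s[k],3).tolist() for k in("clock","eef_pos","tool_rot","force","width","gripper_force","qpos")});return s
E
python3 - <<'E'
from h import *
c=ctrl.calibration("top");im=cv2.imread("pics/top0.png")
for n,p,z in(("knob",(318,182),92),("pin",(333,207),85),("guide",(302,155),58),("detent",(277,184),40),("plateTL",(253,167),12),("TR",(327,134),12),("BR",(371,212),12),("BL",(297,251),12)):print(n,plane(c,p,z).round(1))
hsv=cv2.cvtColor(im,cv2.COLOR_BGR2HSV)
m=cv2.inRange(hsv,(3,95,90),(12,255,255))
for k in cv2.findContours(m,cv2.RETR_EXTERNAL,cv2.CHAIN_APPROX_NONE)[0]:
    if cv2.contourArea(k)>300:
        w=np.array([plane(c,p[0],31) for p in k]);print(cv2.contourArea(k),k.mean((0,1)),cv2.minEnclosingCircle(w[:,:2].astype(np.float32)))
w=ctrl.calibration("wrist");s=ctrl.read_state();print(w["mtx"].round(1).tolist(),(-w["R"].T@w["t"]-s["eef_pos"]).round(1),w["R"].round(2).tolist())
E
```

```text
knob [522.7  53.8  92. ]
pin [466.1  25.6  85. ]
guide [598.   84.2  58. ]
detent [538.1 147.3  40. ]
plateTL [591.8 204.8  12. ]
TR [662.2  18.8  12. ]
BR [459.8 -67.7  12. ]
BL [382.7 112.7  12. ]
594.0 [ 89.48623853 258.76146789] ((399.40814208984375, 580.1332397460938), 58.853782653808594)
1409.0 [167.9609375 202.8671875] ((515.4554443359375, 400.5028381347656), 51.26605224609375)
2121.0 [446.84868421 191.75657895] ((491.1100158691406, -247.39280700683594), 63.34558868408203)
1292.0 [317.33802817 183.83802817] ((533.1947631835938, 53.888946533203125), 52.7016487121582)
467.0 [299.76041667  45.48958333] ((900.0531616210938, 69.65689086914062), 37.15930938720703)
916.0 [162.79411765  13.14705882] ((1024.0985107421875, 418.92095947265625), 51.03215026855469)
[[359.4, 0.0, 318.7], [0.0, 359.4, 206.2], [0.0, 0.0, 1.0]] [ 63.6  15.8 141.3] [[0.24, -0.97, -0.0], [-0.94, -0.23, 0.26], [-0.25, -0.06, -0.97]]
```

>>> {"method": "carry_out", "body": {"deltas": [0,0,0,0.0404,-0.0199,-0.0025,-1,0,0,0,0.0404,-0.0199,-0.0025,-1,0,0,0,0.0404,-0.0199,-0.0025,-1,0,0,0,0.0404,-0.0199,-0.0025,-1,0,0,0,0.0404,-0.0199,-0.0025,-1,0,0,0,0.0404,-0.0199,-0.0025,-1,0,0,0,0.0404,-0.0199,-0.0025,-1,0,0,0,0.0404,-0.0199,-0.0025,-1]}}

```text
clock: 1.1
eef_pos: [431.0, -399.2, 251.1]
tool_rot: [-3.141, 0.0, 0.239]
force: [1.1, -0.7, 0.7]
width: 85.6
gripper_force: 0.0
```

>>> {"method": "carry_out", "body": {"deltas": [0,0,0,0.0118,-0.0486,0,-1,0,0,0,0.0118,-0.0486,0,-1,0,0,0,0.0118,-0.0486,0,-1,0,0,0,0.0118,-0.0486,0,-1,0,0,0,0.0118,-0.0486,0,-1,0,0,0,0.0118,-0.0486,0,-1,0,0,0,0.0118,-0.0486,0,-1,0,0,0,0.0118,-0.0486,0,-1,0,0,-9.8,0,0,0,-1,0,0,0,0,0,0,-1,0,0,0,0,0,0,-1]}}

```text
clock: 2.48
eef_pos: [429.8, -1.2, 251.2]
tool_rot: [3.141, 0.0, 0.405]
force: [0.3, -0.2, 0.0]
width: 85.4
gripper_force: 0.0
```

```bash
python3 - <<'E'
from h import *
import pickle
st();c=ctrl.calibration("wrist");im=ctrl.get_image("wrist");cv2.imwrite("pics/w1.png",im[:,:,::-1]);pickle.dump(c,open("w1.pkl","wb"))
E
```

```text
{'clock': 2.475, 'eef_pos': [429.791, -1.17, 251.203], 'tool_rot': [3.141, 0.0, 0.405], 'force': [0.258, -0.173, 0.001], 'width': 85.374, 'gripper_force': 0.0, 'qpos': [0.013, 0.291, -0.097, 2.068, 0.04, 0.785, -1.273]}
```

View pics/w1.png

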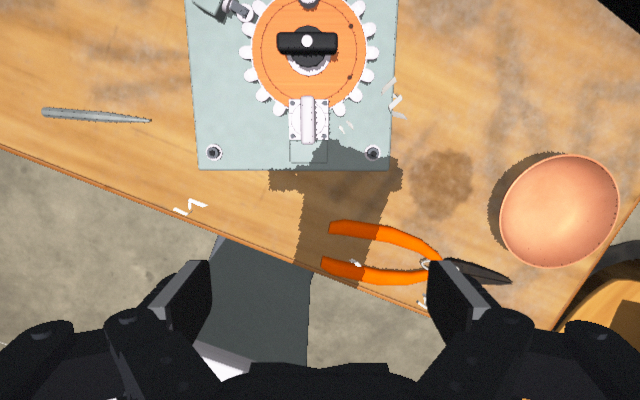

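The wrist view, with tool yaw 0.405 nearly aligned to the fixture, shows the knob bar at (307,42). The pin handle runs up the image from (307,97) to (307,143), the dish is at (560,210), and the lower edge of the fixture's base runs from (199,170) to (388,168).

>>> {"method": "carry_out", "body": {"deltas": [0,0,0,0.05,0.0,0,-1,0,0,0,0.04,0.03,0,-1,0,0,0,0,0.03,0,-1,0,0,0,0,0,0,-1,0,0,0,0,0,0,-1]}}

```text
clock: 3.15
eef_pos: [535.8, -19.7, 251.0]
tool_rot: [-3.141, 0.001, 0.408]
force: [0.7, 0.1, -0.1]
width: 85.4
gripper_force: 0.0
```

```bash
python3 - <<'E'
from h import *
import pickle
st();c=ctrl.calibration("wrist");im=ctrl.get_image("wrist");cv2.imwrite("pics/w2.png",im[:,:,::-1]);pickle.dump(c,open("w2.pkl","wb"))
c1=pickle.load(open("w1.pkl","rb"))
a=cv2.imread("pics/w1.png")[0:180,180:420];b=im[:,:,::-1]
pr=proj(c,[489,37,60]).astype(int);print(pr)
x0=max(0,min(640-240,pr[0]-120));y0=max(0,min(220,pr[1]-90));print(x0,y0)
cv2.imwrite("pics/pair.png",np.vstack([cv2.resize(a,None,fx=1.6*1,fy=1.6),cv2.resize(b[y0:y0+180,x0:x0+240],None,fx=1.6,fy=1.6)]))
E
```

```text
{'clock': 3.15, 'eef_pos': [535.77, -19.665, 251.042], 'tool_rot': [-3.141, 0.001, 0.408], 'force': [0.724, 0.096, -0.088], 'width': 85.377, 'gripper_force': 0.0, 'qpos': [0.046, 0.443, -0.089, 1.809, 0.048, 0.893, -1.227]}
[245 202]
125 112
```

View pics/pair.png

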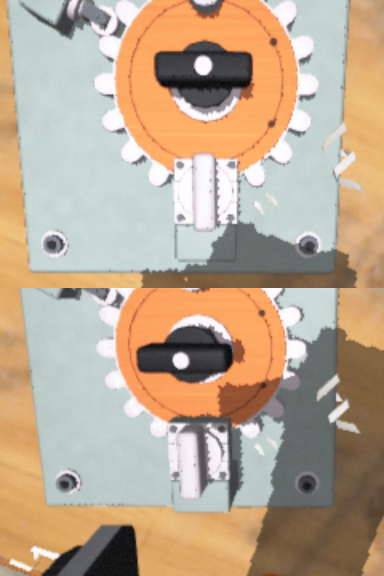

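The upper crop (first view) has the knob's white dot at (307,41) in the full image and the handle's top from (307,97) to (308,143). The lower crop (second view) has the dot at (237.5,157) and the handle's top from (243,201) to (244,243).

```bash
python3 - <<'E'
from h import *
import pickle
c1,c2=[pickle.load(open(f"w{i}.pkl","rb")) for i in(1,2)]
i1,i2=cv2.imread("pics/w1.png",0),cv2.imread("pics/w2.png",0)
def T(n,a,b):
    p,e=tri(c1,a,c2,b);print(n,p.round(1),round(e,1));return p
def blob(i,p,r,th,inv=False):
    x,y=map(int,p);g=i[max(0,y-r):y+r+1,x-r:x+r+1];m=(g<th) if inv else (g>th)
    m=m.astype(np.uint8);n,l,s,ce=cv2.connectedComponentsWithStats(m);k=1+np.argmin(np.linalg.norm(ce[1:]-r,axis=1));return ce[k]+[x-r,max(0,y-r)],s[k,4]
d1,d2=blob(i1,(307,41),9,150),blob(i2,(237,157),9,150);print(d1,d2)
k=T("knob dot",d1[0],d2[0])
f=T("pin far",(306.9,96.9),(243.1,200.8));n=T("pin near",(308.1,143.1),(243.8,242.6))
b=[]
for a,q in(((213,152),(125+66/1.6,112+194/1.6)),((372.5,152.5),(125+307/1.6,112+196/1.6))):
    p1,p2=blob(i1,a,9,100,True),blob(i2,q,9,100,True);print(p1,p2);b.append(T("bolt",p1[0],p2[0]))
v=b[0]-b[1];print("yaw bolts",np.arctan2(v[1],v[0])-np.pi/2,np.linalg.norm(v))
m=(f+n)/2;print("pin mid",m,"handle yaw",np.arctan2(*(f-n)[1::-1]),np.linalg.norm(f-n));w=k-m;print("spindle-pin",np.linalg.norm(w[:2]),np.arctan2(w[1],w[0]))
E
```

```text
(array([306.57272727,  40.37272727]), np.int32(110)) (array([237.53488372, 156.91860465]), np.int32(86))
knob dot [533.3  54.2  91.2] 0.1
pin far [495.   38.4  77.2] 0.1
pin near [460.9  23.   85.2] 0.6
(array([211.64285714, 152.53571429]), np.int32(28)) (array([164.74074074, 234.51851852]), np.int32(27))
bolt [406.4 110.   19.3] 0.2
(array([371.89655172, 154.75862069]), np.int32(58)) (array([316.5       , 234.33636364]), np.int32(110))
bolt [469.1 -44.9   8.3] 0.6
yaw bolts 0.38447537297070666 167.45056263627256
pin mid [477.95513164  30.68972102  81.19401546] handle yaw 0.4219302834934161 38.285450984073016
spindle-pin 60.11842954637806 0.402534182852809
```

Spindle to pin measures 60.1 mm against the expected 60, the knob top is at 91 mm against 92, and the yaw is about 0.405. I'll move above the pin and descend.

>>> {"method": "carry_out", "body": {"deltas": [0,0,0,-0.0165,-0.0345,0,-1,0,0,0,-0.0164,-0.0345,0,-1,0,0,0,0,0,0,-1,0,0,0,0,0,0.05,-1,0,0,0,0,0,0.05,-1,0,0,0,0,0,0.04,-1,0,0,0,0,0,0.03,-1,0,0,0,0,0,0.014,-1,0,0,0,0,0,0,-1,0,0,0,0,0,0,-1]}}

```text
clock: 4.45
eef_pos: [479.7, 30.8, 68.3]
tool_rot: [3.141, -0.002, 0.41]
force: [0.3, 0.1, 0.0]
width: 85.4
gripper_force: 0.0
```

```bash
python3 - <<'E'
from h import *
s=st();c=ctrl.calibration("wrist");im=ctrl.get_image("wrist");cv2.imwrite("pics/w3.png",im[:,:,::-1])
E
```

```text
{'clock': 4.45, 'eef_pos': [479.678, 30.768, 68.325], 'tool_rot': [3.141, -0.002, 0.41], 'force': [0.345, 0.102, 0.032], 'width': 85.422, 'gripper_force': 0.0, 'qpos': [-0.082, 0.665, -0.06, 2.117, 0.105, 0.36, -1.388]}
```

View pics/w3.png

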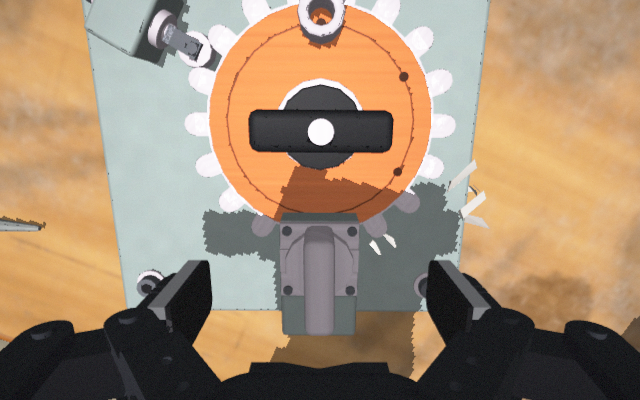

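The handle, at column 319, sits midway between the fingers (212 and 428), and the yaw is aligned. Closing now.

>>> {"method": "carry_out", "body": {"deltas": [0,0,0,0,0,0,1,0,0,0,0,0,0,1,0,0,0,0,0,0,1,0,0,0,0,0,0,1,0,0,0,0,0,0,1,0,0,0,0,0,0,1,0,0,0,0,0,0,1,0,0,0,0,0,0,1]}}

```text
clock: 5.5
eef_pos: [478.8, 30.7, 67.5]
tool_rot: [3.142, -0.0, 0.41]
force: [-1.4, 0.1, 6.1]
width: 10.6
gripper_force: 59.1
```

>>> {"method": "carry_out", "body": {"deltas": [0,0,-8,0,0,0,1,0,0,-8,0,0,0,1,0,0,-8,0,0,0,1,0,0,-8,0,0,0,1,0,0,-8,0,0,0,1,0,0,-8,0,0,0,1]}}

```text
clock: 6.25
eef_pos: [479.2, 30.8, 67.6]
tool_rot: [3.141, -0.001, 1.252]
force: [-0.4, -0.2, 3.7]
width: 10.8
gripper_force: 59.0
```

>>> {"method": "carry_out", "body": {"deltas": [0,0,-8,0,0,0,1,0,0,-8,0,0,0,1,0,0,-8,0,0,0,1,0,0,-8,0,0,0,1,0,0,-8,0,0,0,1,0,0,-4,0,0,0,1,0,0,0,0,0,0,1,0,0,0,0,0,0,1]}}

```text
clock: 7.25
eef_pos: [479.2, 30.7, 67.6]
tool_rot: [3.141, 0.0, 2.015]
force: [0.6, 0.0, 4.9]
width: 10.6
gripper_force: 59.2
```

>>> {"method": "carry_out", "body": {"deltas": [0,0,0,0,0,-0.004,1,0,0,0,0,0,-0.006,1,0,0,0,0,0,-0.008,1,0,0,0,0,0,-0.01,1,0,0,0,0,0,-0.01,1,0,0,0,0,0,-0.012,1,0,0,0,0,0,-0.02,1,0,0,0,0,0,-0.02,1,0,0,0,0,0,-0.02,1,0,0,0,0,0,0,1]}}

```text
clock: 8.5
eef_pos: [479.7, 30.8, 178.8]
tool_rot: [3.138, 0.001, 2.015]
force: [0.1, -0.5, -1.5]
width: 10.7
gripper_force: 58.6
```

```bash
python3 - <<'E'
from h import *
s=st()
a=ctrl.get_image("side")[:,:,::-1];w=ctrl.get_image("wrist")[:,:,::-1]
cv2.imwrite("pics/l1.png",np.vstack([cv2.resize(a[100:290,200:440],(480,380),interpolation=2),cv2.resize(w,(480,300))[:220]]))
E
```

```text
{'clock': 8.5, 'eef_pos': [479.726, 30.829, 178.84], 'tool_rot': [3.138, 0.001, 2.015], 'force': [0.057, -0.529, -1.544], 'width': 10.703, 'gripper_force': 58.556, 'qpos': [0.332, 0.536, -0.657, 2.025, 0.485, 0.733, -0.181]}
```

View pics/l1.png

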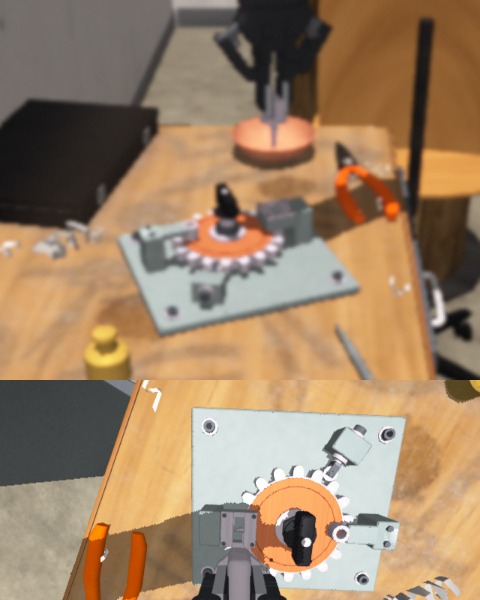

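The pin is held upright and clear of the housing, and the plate has not moved. Carrying it to the dish.

>>> {"method": "carry_out", "body": {"deltas": [0,0,0,-0.0426,-0.0182,0,1,0,0,0,-0.0426,-0.0182,0,1,0,0,0,-0.0426,-0.0182,0,1,0,0,0,-0.0426,-0.0182,0,1,0,0,0,-0.0426,-0.0182,0,1,0,0,0,-0.0426,-0.0182,0,1,0,0,0,0,0,0,1,0,0,0,0,0,0.04,1,0,0,0,0,0,0.04,1,0,0,0,0,0,0.03,1,0,0,0,0,0,0,1]}}

```text
clock: 9.98
eef_pos: [488.0, -245.2, 64.9]
tool_rot: [-3.138, -0.005, 2.017]
force: [-0.7, -0.5, -1.1]
width: 10.9
gripper_force: 58.6
```

```bash
python3 - <<'E'
from h import *
s=st()
a=ctrl.get_image("top")[:,:,::-1];w=ctrl.get_image("wrist")[:,:,::-1]
cv2.imwrite("pics/l2.png",np.vstack([cv2.resize(a[120:270,350:550],(480,360),interpolation=2),cv2.resize(w,(480,300))[:220]]))
E
```

```text
{'clock': 9.975, 'eef_pos': [487.959, -245.188, 64.859], 'tool_rot': [-3.138, -0.005, 2.017], 'force': [-0.743, -0.488, -1.057], 'width': 10.901, 'gripper_force': 58.607, 'qpos': [0.754, 0.783, -0.532, 1.926, 0.661, 0.621, 0.239]}
```

View pics/l2.png

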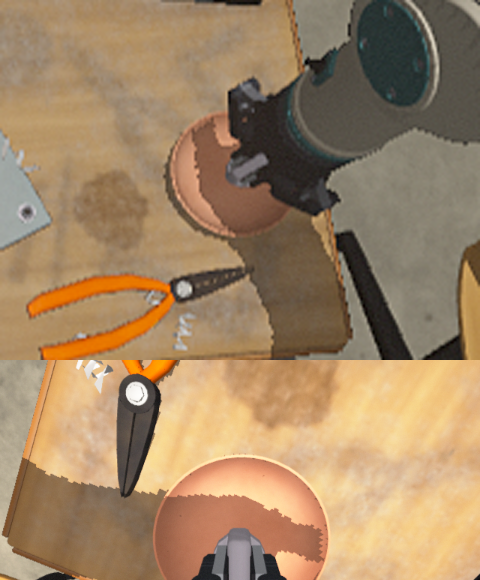

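The pin is over the dish, near its centre. Lowering, then releasing.

>>> {"method": "carry_out", "body": {"deltas": [0,0,0,0,0,0.008,1,0,0,0,0,0,0.006,1,0,0,0,0,0,0.003,1,0,0,0,0,0,0,1,0,0,0,0,0,0,1]}}

```text
clock: 10.7
eef_pos: [490.2, -247.1, 50.5]
tool_rot: [3.141, 0.0, 2.016]
force: [0.4, 0.3, -1.8]
width: 10.5
gripper_force: 58.7
```

>>> {"method": "carry_out", "body": {"deltas": [0,0,0,0,0,0.002,1,0,0,0,0,0,0.002,1,0,0,0,0,0,0.001,1,0,0,0,0,0,0,1]}}

```text
clock: 11.2
eef_pos: [490.0, -247.0, 45.2]
tool_rot: [-3.142, -0.0, 2.016]
force: [0.6, -0.7, -0.7]
width: 10.5
gripper_force: 58.7
```

>>> {"method": "carry_out", "body": {"deltas": [0,0,0,0,0,0,-1,0,0,0,0,0,0,-1,0,0,0,0,0,0,-1,0,0,0,0,0,0,-1,0,0,0,0,0,0,-1,0,0,0,0,0,0,-1,0,0,0,0,0,0,-1,0,0,0,0,0,0,-1,0,0,0,0,0,-0.03,-1,0,0,0,0,0,-0.05,-1,0,0,0,0,0,-0.05,-1,0,0,0,0,0,0,-1]}}

```text
clock: 12.7
eef_pos: [492.7, -247.7, 179.0]
tool_rot: [3.137, 0.006, 2.015]
force: [-0.4, -0.3, -0.4]
width: 85.3
gripper_force: 0.0
```

```bash
python3 - <<'E'
from h import *
s=st();c=ctrl.calibration("wrist")
w=ctrl.get_image("wrist")[:,:,::-1]
cv2.imwrite("pics/w4.png",w);print(proj(c,[491,-247,31]))
E
```

```text
{'clock': 12.7, 'eef_pos': [492.683, -247.68, 179.004], 'tool_rot': [3.137, 0.006, 2.015], 'force': [-0.353, -0.31, -0.401], 'width': 85.276, 'gripper_force': 0.0, 'qpos': [0.846, 0.629, -0.669, 1.846, 0.514, 0.838, 0.364]}
[316.46165194 190.23685633]
```

View pics/w4.png

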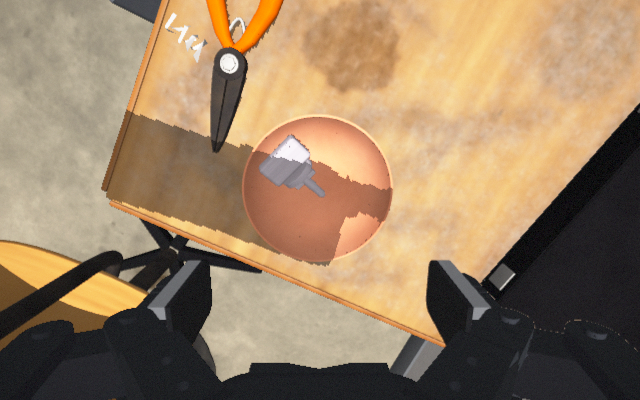

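The pin lies in the dish, its collar at about (298,178) and roughly 20 mm from the dish centre at (316,190). On to the knob.

>>> {"method": "carry_out", "body": {"deltas": [0,0,0,0.0364,0.0238,0,-1,0,0,0,0.0364,0.0238,0,-1,0,0,0,0.0364,0.0238,0,-1,0,0,0,0.0364,0.0238,0,-1,0,0,0,0.0364,0.0238,0,-1,0,0,0,0.0364,0.0238,0,-1,0,0,0,0.0364,0.0238,0,-1,0,0,2.2,0,0,0,-1,0,0,0,0,0,0,-1,0,0,0,0,0,0,-1]}}

```text
clock: 14.0
eef_pos: [530.4, 52.9, 174.6]
tool_rot: [-3.14, 0.0, 1.975]
force: [0.8, -0.5, -0.6]
width: 84.9
gripper_force: 0.0
```

```bash
python3 - <<'E'
from h import *
s=st();c=ctrl.calibration("wrist")
w=ctrl.get_image("wrist")[:,:,::-1]
cv2.imwrite("pics/w5.png",w);print(proj(c,[533.3,54.2,92]))
p=np.array(s["eef_pos"]);print(Ro.from_euler("xyz",s["tool_rot"]).as_matrix().T@(np.array([533.3,54.2,70.5])-p))
E
```

```text
{'clock': 14.0, 'eef_pos': [530.353, 52.912, 174.555], 'tool_rot': [-3.14, 0.0, 1.975], 'force': [0.781, -0.544, -0.6], 'width': 84.881, 'gripper_force': 0.0, 'qpos': [0.262, 0.606, -0.631, 1.891, 0.487, 0.804, -0.226]}
[324.09930401 215.21323469]
[6.81613765e-02 3.41467830e+00 1.04048759e+02]
```

View pics/w5.png

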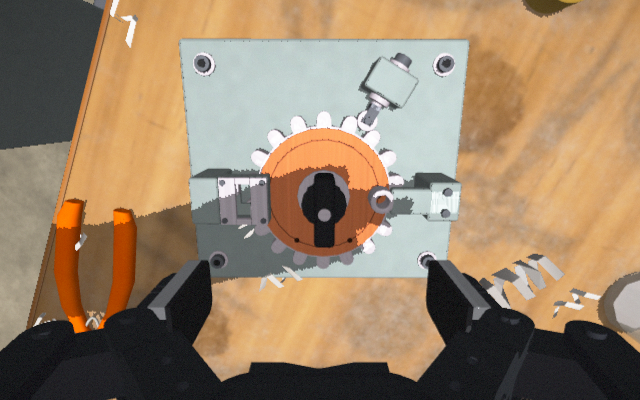

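The knob's dot is at (324,215), exactly where predicted. The bar runs along the tool's x axis and the plate is still at its locked stop. Descending and gripping.

>>> {"method": "carry_out", "body": {"deltas": [0,0,0,0,0.0034,0.03,-1,0,0,0,0,0,0.03,-1,0,0,0,0,0,0.03,-1,0,0,0,0,0,0.012,-1,0,0,0,0,0,0,-1,0,0,0,0,0,0,-1]}}

```text
clock: 14.8
eef_pos: [534.8, 56.0, 74.3]
tool_rot: [3.14, 0.0, 1.977]
force: [0.5, 0.9, -0.0]
width: 85.3
gripper_force: 0.0
```

>>> {"method": "carry_out", "body": {"deltas": [0,0,0,0,0,0,1,0,0,0,0,0,0,1,0,0,0,0,0,0,1,0,0,0,0,0,0,1,0,0,0,0,0,0,1,0,0,0,0,0,0,1,0,0,0,0,0,0,1,0,0,0,0,0,0,1]}}

```text
clock: 15.8
eef_pos: [533.0, 55.5, 73.6]
tool_rot: [-3.139, 0.001, 1.977]
force: [-3.7, -1.1, 5.3]
width: 12.5
gripper_force: 60.0
```

>>> {"method": "carry_out", "body": {"deltas": [0,0,5,0,0,0,1,0,0,5,0,0,0,1,0,0,5,0,0,0,1,0,0,5,0,0,0,1,0,0,5,0,0,0,1,0,0,5,0,0,0,1,0,0,5,0,0,0,1,0,0,5,0,0,0,1,0,0,0,0,0,0,1]}}

```text
clock: 16.92
eef_pos: [534.3, 55.5, 73.6]
tool_rot: [3.141, 0.001, 1.279]
force: [0.5, -1.3, 3.8]
width: 12.4
gripper_force: 59.6
```

>>> {"method": "carry_out", "body": {"deltas": [0,0,5,0,0,0,1,0,0,5,0,0,0,1,0,0,5,0,0,0,1,0,0,4,0,0,0,1,0,0,1,0,0,0,1,0,0,0,0,0,0,1,0,0,0,0,0,0,1,0,0,0,0,0,0,1]}}

```text
clock: 17.92
eef_pos: [534.9, 55.3, 73.6]
tool_rot: [3.14, -0.001, 0.93]
force: [2.7, -4.2, 2.6]
width: 12.6
gripper_force: 59.6
```

```bash
python3 - <<'E'
from h import *
s=st();print(s["torque"])
c=ctrl.calibration("top")
t=ctrl.get_image("top")[:,:,::-1];w=ctrl.get_image("wrist")[:,:,::-1];cv2.imwrite("pics/w6raw.png",w)
cv2.imwrite("pics/w6.png",np.vstack([w,cv2.resize(t[130:230,250:410],(320,200))[:,:,:].repeat(1,0) if 0 else cv2.copyMakeBorder(cv2.resize(t[130:230,240:400],(320,200)),0,0,0,320,0)]))
E
```

```text
{'clock': 17.925, 'eef_pos': [534.875, 55.279, 73.604], 'tool_rot': [3.14, -0.001, 0.93], 'force': [2.692, -4.163, 2.618], 'width': 12.647, 'gripper_force': 59.625, 'qpos': [-0.006, 0.71, -0.228, 1.958, 0.311, 0.505, -1.094]}
[-0.92939673 -0.58821402 -0.04652485]
```

View pics/w6.png

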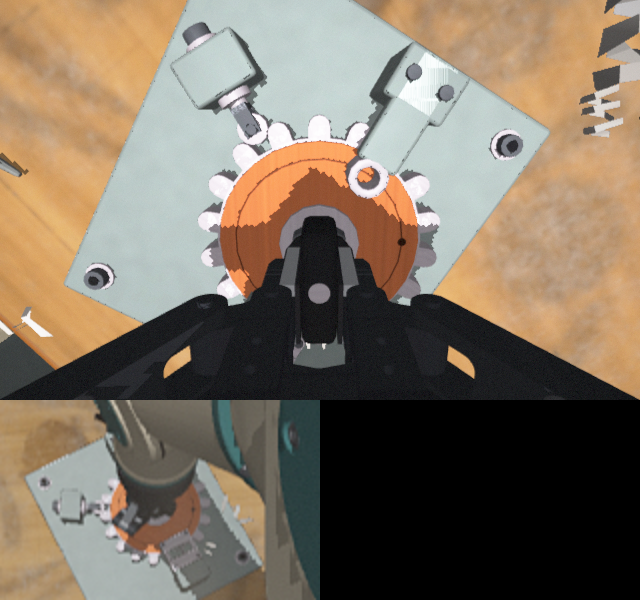

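The knob bar, from (318,215) to (318,340), is aligned with the fingers at a 60° turn. The roller at (255,128) sits between two lobes, and the remaining torque about the spindle is almost zero. Handing in.

```bash
python3 -c "
from cell import ctrl
print(ctrl.finish_job())"
```

```text
the job is handed in; nothing more can be done
None
```

I handed the job in: the lock pin lies in the shallow dish, and the disc stands at its third click (about 60° clockwise by the tool's turn) with the knob still gripped at about 60 N; no verdict came back.

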